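# Pack the cabinet fittings kit

### The arm

A 6-joint arm with a two-finger parallel gripper is mounted at the origin on the work surface. World frame = base frame: x ahead of the robot, y to its left, z up, the work surface at z = 0. Lengths are in m, angles in degrees, forces in N, time in s.
With the tool pointing down it reaches from about 0.325 to 0.775 m from the base axis. Payload 5.5 kg.
Tool frame: the origin (TCP) lies midway between the tips of the shut fingers; the grasp point (between the pads) lies 19 mm behind it; z points along the fingers, y is the direction in which the jaws open and shut (so a half turn about z gives the same grasp; the last joint's range is limited). The gripper opens to 88 mm and grips with 3 to 60 N. Pads are 20 mm wide; open, the fingers measure 115 mm over their backs; the gripper's body (75 mm by 178 mm) begins 61 mm behind the grasp point.
Start: joints at [-71.316, 5.22, 70.514, -0, 104.267, -3.249], TCP at [0.224, -0.557, 0.223] pointing down, gripper open.
Joint ranges: [-164.24, 164.24], [-49.07, 125.15], [9.68, 141.18], [-86.29, 266.29], [3.28, 154.24], [-151.56, 151.56]. Speed limits (degrees/s): [147.25, 147.25, 172.46, 180, 180, 180].

### API

Orientations are given as a 3x3 rotation matrix whose columns are the frame's x, y, z axes.
In Python, from plant import move_to, move_linear, move_j, release, grab, wait, ik, get_image, PlanningError, hand_in, search_frame, read_clock, read_joint_pos, read_joint_velocities, read_joint_efforts, read_eef_pos, read_tcp_rot, read_wrist_force, read_ft_torque, read_opening gives the robot as it stands. The module is installed in compiled form; this text tells all that it offers. Calls block until the motion is done:
- move_to(position, orientation): joint-space move of the TCP to a pose.
- move_linear(position, vel=0.15, rotation=None): straight line of the TCP; rotation=None keeps the orientation; vel is the mean speed in m/s.
- move_j(angles): joint-space move.
- release() and grab(): open the fingers fully, or close them until they stop; the grip force is fixed at half the most.
- wait(seconds).
- ik(position, orientation): joint angles nearest the present ones, or None.
- get_image(name): name is "scene" or "top" or "wrist"; returns a dict with "color" (384x512x3 uint8, red, green, blue), "depth" (384x512 float32, m along the optical axis (not along the pixel's ray), 0 where there is no reading), "camera_matrix" (3x3 intrinsics, pixels), "rvec" (rotation vector, rad) and "tvec" (3), from world to camera coordinates, as OpenCV has them. Camera axes: x right, y down, z forward; pixel columns grow to the right and rows downward; lengths in m; the calibration is good to about 2 mm. The wrist camera is an equidistant fisheye: a pixel r from the principal point sees the ray r / f radians off the axis. A picture is of the moment at which its call begins.
A pose or a line that the arm cannot do raises PlanningError and nothing moves.
- hand_in(): hands the job in, once; it reports no verdict.
Trained networks look in the newest picture that a camera, given by its name, has taken for a name from the list of things; names that differ only in an ending like _2 or _b are one class to them, and where a whole thing is asked for, a point or a joint stands for the part that bears it (a point fixed in the world has none). Each returns a list of dicts, best first, with "confidence" (0 to 1); they miss things now and then, are a little off and sometimes report something else, mostly with a low value. They report only what shows in the picture. A call takes as long as a camera call. They do not tell look-alikes from the thing itself.
- search_frame(name, camera): "location" ([row, column] in pixels, amid what is visible of it).
Readings, each from a call of its own:
- read_clock(): time.
- read_joint_pos(): joint angles.
- read_joint_velocities(): joint speeds.
- read_joint_efforts(): joint torques, N m.
- read_eef_pos(): TCP position.
- read_tcp_rot(): TCP orientation.
- read_wrist_force(): force on the tool from outside, world axes, zero at the start.
- read_ft_torque(): the same for the moment, N m.
- read_opening(): opening from 0.0 (shut) to 1.0 (fully open).
Only numpy, scipy, OpenCV 4.12 (cv2) and the standard library are available. Lean on these libraries where they do the work, as an engineer would, in place of code of your own. Each camera call takes 0.05 s, during which the arm holds its last target.

### The job

Pack the fittings for one cabinet into the kit tray: the longer bar handle in the oblong box, the square wooden foot in the square box, the black round levelling foot in the larger tin and the larger wooden knob in the smaller tin, each standing flat on the container's floor the way up it stands now. Leave the shorter handle and the smaller knob where they are on the bench.

Things in the scene. Friction and masses are not known exactly. Their poses are not given: they have to be found in the camera images.
- long_handle: The longer of two plain dark steel bar handles, loose, standing on its two feet: square bar 108 mm long, 12 mm wide, its underside 22 mm and its top 34 mm above the bench; round feet of 22 mm diameter 40 mm either side of the middle. Origin: centre of the underside; z up. x along the bar.
- short_handle: The shorter bar handle, a look-alike that stays on the bench: same make, bar 68 mm long, feet 22 mm either side of the middle. Origin: centre of the underside; z up. x along the bar.
- large_knob: The larger of two turned wooden drawer knobs, loose, standing on its narrow base (30 mm diameter): 42 mm high, head 44 mm in diameter from 21 to 37 mm height. Origin: centre of the underside; z up.
- small_knob: The smaller wooden knob, a look-alike that stays on the bench: 24 mm high, head 25 mm in diameter. Origin: centre of the underside; z up.
- square_foot: Square wooden furniture foot, loose, standing on its plinth: plinth 50 by 50 by 8 mm, above it a block 38 by 38 mm up to 46 mm height, then an upright steel stud 8 mm in diameter to 58 mm. Origin: centre of the underside; z up. x and y along the sides of the block.
- round_leveller: Black plastic levelling foot, loose, standing on its disc: disc 60 mm in diameter, 9 mm thick, above it a round hub 28 mm in diameter up to 38 mm height, then a steel stud 10 mm in diameter to 56 mm. Origin: centre of the underside; z up.
- oblong_box: Oblong light-wood box, outside 140 by 54 mm, inside 132 by 46 mm. Inner floor 4 mm above the origin, rim 16 mm above it (12 mm deep inside), walls 4 mm. One of four low containers standing fixed, in any order, in a row 104 mm apart on a plywood tray board (10 mm thick, ends with 18 mm high rails; 155 by 452 mm). Origin: centre of the underside; z up. x along its length.
- square_box: Square light-wood box, outside 84 by 84 mm, inside 76 by 76 mm. Inner floor 4 mm above the origin, rim 16 mm above it (12 mm deep inside), walls 4 mm. One of four low containers standing fixed, in any order, in a row 104 mm apart on a plywood tray board (10 mm thick, ends with 18 mm high rails; 155 by 452 mm). Origin: centre of the underside; z up. x and y along its sides.
- large_tin: The larger of two round aluminium tins, outside 94 mm, inside 86 mm in diameter. Inner floor 4 mm above the origin, rim 16 mm above it (12 mm deep inside), walls 4 mm. One of four low containers standing fixed, in any order, in a row 104 mm apart on a plywood tray board (10 mm thick, ends with 18 mm high rails; 155 by 452 mm). Origin: centre of the underside; z up.
- small_tin: The smaller round aluminium tin, outside 74 mm, inside 66 mm in diameter. Inner floor 4 mm above the origin, rim 16 mm above it (12 mm deep inside), walls 4 mm. One of four low containers standing fixed, in any order, in a row 104 mm apart on a plywood tray board (10 mm thick, ends with 18 mm high rails; 155 by 452 mm). Origin: centre of the underside; z up.
Things that resemble listed ones, but are neither listed nor needed, are in the scene too. What is shaped like the round_leveller but purple is not meant.

How it is judged (in metres and radians):
At the end, for the whole second after the job is handed in: Each of the four fittings is in its own container: origin within 25 mm of the container's centre seen from above and no more than 9 mm above the container's underside (its floor is at 4 mm), upright within 0.1 rad, at rest; the short handle and the small knob are within 20 mm of where they were (horizontal distance between long_handle and oblong_box below 0.025 m and z of long_handle in the frame of oblong_box below 0.009 m and angle between each of long_handle, square_foot, round_leveller, large_knob's own z axis and vertical below 0.1 rad and linear speed of each of long_handle, square_foot, round_leveller, large_knob below 0.02 m/s and angular speed of each of long_handle, square_foot, round_leveller, large_knob below 0.2 rad/s and horizontal distance between square_foot and square_box below 0.025 m and z of square_foot in the frame of square_box below 0.009 m and horizontal distance between round_leveller and large_tin below 0.025 m and z of round_leveller in the frame of large_tin below 0.009 m and horizontal distance between large_knob and small_tin below 0.025 m and z of large_knob in the frame of small_tin below 0.009 m and distance of each of short_handle, small_knob from where it was at the start of the episode below 0.02 m); the robot touches nothing.
It fails at once if the short handle is moved by more than 20 mm (distance of short_handle from where it was at the start of the episode above 0.02 m).
It fails at once if the small knob is moved by more than 20 mm (distance of small_knob from where it was at the start of the episode above 0.02 m).
It also fails if it takes over 96 s, if anything falls off the work surface, if the arm or the gripper's body presses on something with over 40 N, if the wrist force passes 120 N, or if a joint passes its speed limit or range.

## Working session

There is one attempt and no reset: what is moved stays moved. The work goes in short steps, each a Python script; the robot and the scene stay as the last script left them, time stands still between calls to the robot, and variables do not carry over. Pictures are saved under pics/ and viewed, and the job is handed in when it is done.

```bash
mkdir -p pics; ls
python3 - <<'E'
from plant import *
import cv2
print(read_clock())
for n in ["top","scene"]:
    d=get_image(n); cv2.imwrite(f"pics/{n}0.png",cv2.resize(d["color"][:,:,::-1],None,fx=1.5,fy=1.5,interpolation=cv2.INTER_CUBIC))
    print(n,d["camera_matrix"],d["rvec"],d["tvec"],(d["depth"]==0).mean())
print(read_clock(),read_eef_pos(),read_tcp_rot())
E
```

```text
pics
0.0
top [[408.57503085   0.         254.48407668]
 [  0.         408.57503085 196.02568254]
 [  0.           0.           1.        ]] [ 2.13944112 -2.17497414  0.19211521] [0.00965412 0.50317033 0.92001318] 0.0035400390625
scene [[446.94298483   0.         260.73400478]
 [  0.         446.94298483 189.82267163]
 [  0.           0.           1.        ]] [ 1.47046053  2.34122666 -0.6458437 ] [ 0.2037117  -0.37040731  1.53229034] 0.004002888997395833
0.1 [ 0.22401878 -0.55630946  0.22162158] [[ 9.27615778e-01  3.73535303e-01 -5.88417390e-04]
 [ 3.73535757e-01 -9.27614237e-01  1.69296008e-03]
 [ 8.65560087e-05 -1.79021142e-03 -9.99998394e-01]]
```

View pics/top0.png

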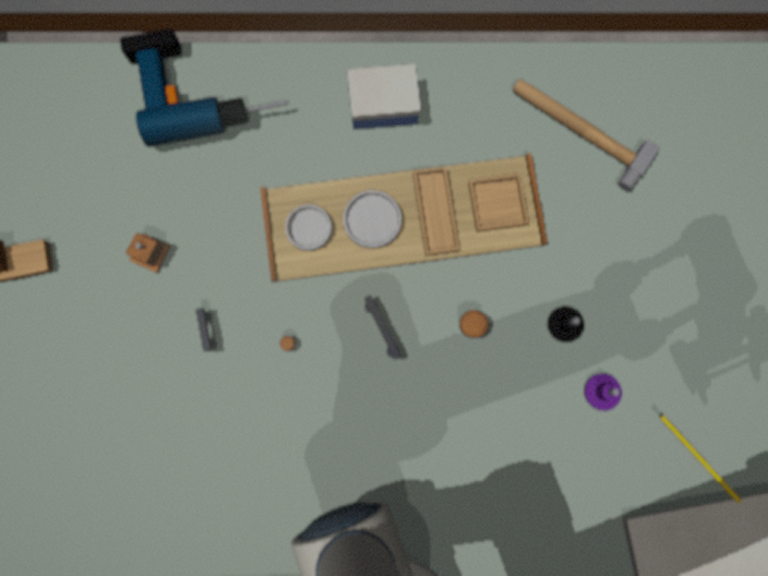

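View pics/scene0.png

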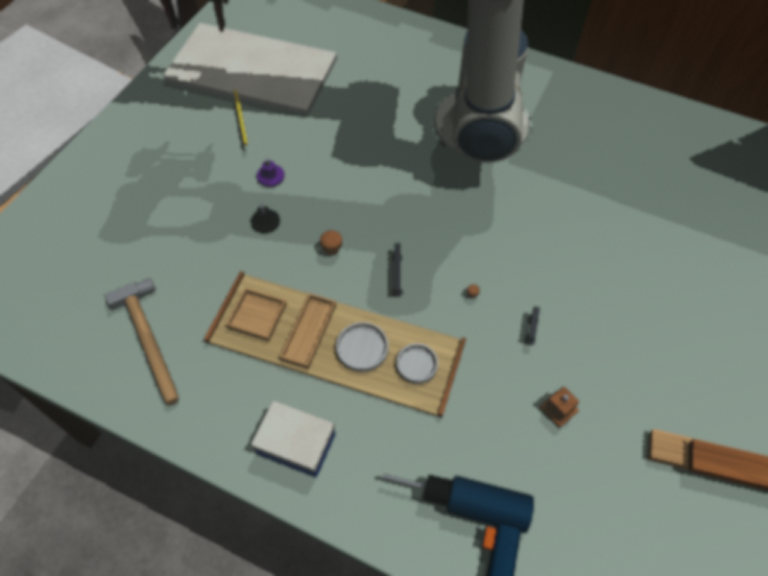

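Top view (1.5× pixels): long handle (385,328), with the shorter look-alike at (206,330). Large knob (474,324), with the small one at (288,343). Black leveller (566,324), with the purple one at (603,392). Square foot (147,252). Containers from left to right: small tin (310,228), large tin (373,220), oblong box (437,212), square box (499,204). Next I'll measure them with depth.

```bash
cat > h.py <<'E'
from plant import *
import numpy as np, cv2
def cloud(d):
    K=d["camera_matrix"];Z=d["depth"];R,_=cv2.Rodrigues(np.array(d["rvec"]));t=np.array(d["tvec"]).ravel()
    v,u=np.mgrid[:Z.shape[0],:Z.shape[1]]
    P=np.stack([(u-K[0,2])/K[0,0]*Z,(v-K[1,2])/K[1,1]*Z,Z],-1)
    W=(P-t)@R
    W[Z==0]=np.nan
    return W
def pix2w(d,u,v,z):
    K=d["camera_matrix"];R,_=cv2.Rodrigues(np.array(d["rvec"]));t=np.array(d["tvec"]).ravel()
    r=R.T@np.array([(u-K[0,2])/K[0,0],(v-K[1,2])/K[1,1],1]);c=-R.T@t
    return c+r*(z-c[2])/r[2]
def proj(d,P):
    return cv2.projectPoints(np.array(P,float).reshape(-1,1,3),np.array(d["rvec"]),np.array(d["tvec"]),d["camera_matrix"],None)[0].reshape(-1,2)
E
python3 - <<'E'
from h import *
d=get_image("top"); W=cloud(d); d2=get_image("scene"); W2=cloud(d2)
R,_=cv2.Rodrigues(d["rvec"]);print("cam",-R.T@d["tvec"])
print("bench z", np.nanmedian(W[225:250,100:130,2]), np.nanmedian(W2[225:240,200:215,2]))
boxes=dict(long=(385,328,28,45),short=(206,330,22,30),sk=(288,343,14,14),lk=(474,324,22,22),lev=(566,324,25,25),purple=(603,392,25,25),sq=(147,252,26,26))
for n,(u,v,a,b) in boxes.items():
    w=W[int((v-b)/1.5):int((v+b)/1.5),int((u-a)/1.5):int((u+a)/1.5)].reshape(-1,3)
    zs=w[:,2]
    print(n,"zmax",np.nanpercentile(zs,[50,90,97,99.9]).round(4))
    m=w[zs>0.012]
    if len(m)>3:
        r=cv2.minAreaRect((m[:,:2]*1000).astype(np.float32)); print("  >12mm",len(m),np.round(r[0],1),np.round(r[1],1),round(r[2],1))
for n,(u,v) in dict(st=(310,228),lt=(373,220),ob=(437,212),sb=(499,204)).items():
    print(n,pix2w(d,u/1.5,v/1.5,.026).round(4),W[int(v/1.5),int(u/1.5)].round(4))
    print(search_frame(dict(st="small_tin",lt="large_tin",ob="oblong_box",sb="square_box")[n],"top")[:2])
# tray: height 8..30
w=W[95:190,170:370].reshape(-1,3); 
m=w[(w[:,2]>.006)]; print("tray",[np.round(x,1) for x in cv2.minAreaRect((m[:,:2]*1000).astype(np.float32))])
E
```

```text
cam [0.36155971 0.03015151 0.98390208]
bench z -0.000742470635944125 0.014277901936166966
long zmax [-0.0002  0.0303  0.0345  0.0369]
  >12mm 236 [452.   2.] [107.  12.] 25.0
short zmax [-0.0001  0.0312  0.0345  0.0366]
  >12mm 181 [452.4 279.1] [67.5 13.2] 10.6
sk zmax [0.0004 0.0235 0.0251 0.0267]
  >12mm 91 [429.9 151.4] [23.6 23. ] 45.8
lk zmax [0.0008 0.0412 0.043  0.0452]
  >12mm 279 [ 454.1 -140.3] [41.1 41.6] 42.0
lev zmax [0.0016 0.0324 0.04   0.0575]
  >12mm 154 [ 452.8 -293. ] [31.9 42.1] 82.0
purple zmax [0.0022 0.0341 0.0396 0.0582]
  >12mm 165 [ 342.4 -340.5] [37.2 40.7] 59.9
sq zmax [0.0014 0.0454 0.0474 0.0591]
  >12mm 348 [580.1 373.7] [38.6 38.1] 65.3
st [0.6136 0.114  0.026 ] [0.6161 0.1164 0.0164]
[{'location': [155.0, 207.8], 'confidence': 0.87}]
lt [0.6257 0.0128 0.026 ] [0.6305 0.0142 0.0146]
[{'location': [142.9, 247.3], 'confidence': 0.9}, {'location': [141.8, 290.9], 'confidence': 0.18}]
ob [ 0.6379 -0.0909  0.026 ] [ 0.6418 -0.0915  0.0154]
[{'location': [141.7, 289.6], 'confidence': 0.82}]
sb [ 0.6502 -0.1924  0.026 ] [ 0.6548 -0.1943  0.0107]
[{'location': [137.4, 332.6], 'confidence': 0.78}]
tray [array([634.7, -37. ]), array([156. , 453.2]), np.float64(7.1)]
```

Run:
```python
from h import *
d=get_image("top");c=d["color"][:,:,::-1]
cv2.imwrite("pics/c1.png",cv2.resize(c[85:275,60:430],None,fx=2.16,fy=2.16,interpolation=cv2.INTER_CUBIC))
```

```text
(no output)
```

View pics/c1.png

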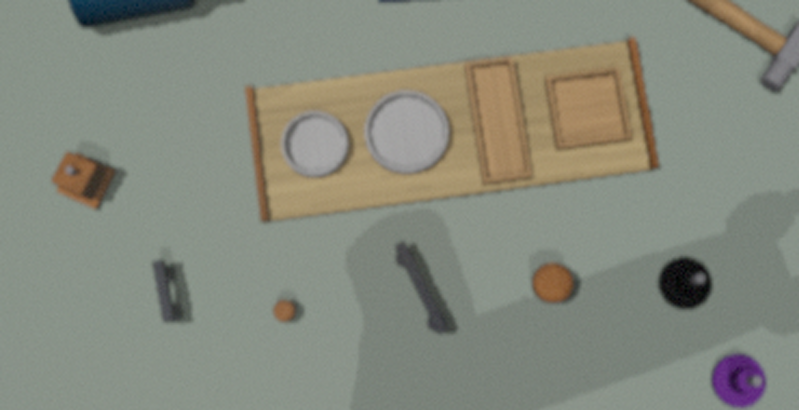

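Each target can be told apart clearly: the sizes match (bar 107 vs 67 mm, knob 41 vs 23 mm) and so does the colour (black vs purple). Next I'll refine the containers and the leveller, and check the IK.

Run:
```python
from h import *
d=get_image("top"); W=cloud(d)
X=W.reshape(-1,3)
t=np.array([.6347,-.037]);a=np.radians(7.1);ex=np.array([np.cos(a),np.sin(a)]);ey=np.array([-np.sin(a),np.cos(a)])
L=(X[:,:2]-t)@np.stack([ex,ey],1)
ok=(abs(L[:,0])<.085)&(abs(L[:,1])<.235)
print("board z",np.nanmedian(X[ok&(abs(L[:,1]-.21)<.012)&(abs(L[:,0])<.06),2]))
for n,o,r in [("st",.156,.05),("lt",.052,.055),("ob",-.052,.04),("sb",-.156,.055)]:
    k=ok&(abs(L[:,1]-o)<r)&(X[:,2]>.0205)&(abs(L[:,0])<.073)&(X[:,2]<.04)
    p=L[k];r_=cv2.minAreaRect((p*1000).astype(np.float32));c=cv2.minEnclosingCircle((p*1000).astype(np.float32))
    k2=ok&(np.hypot(L[:,1]-o,L[:,0])<.018)
    w=t+ex*r_[0][0]/1e3+ey*r_[0][1]/1e3
    print(n,len(p),np.round(r_[0],1),np.round(r_[1],1),round(r_[2],1),"circ",np.round(c[0],1),round(c[1],1),"floor",np.nanmedian(X[k2,2]).round(4),w.round(4))
# colour masks: leveller
c=d["color"].astype(int)
m=(c.max(2)<38).astype(np.uint8); m[:, :355]=0;m[:,400:]=0;m[:200]=0;m[235:]=0
n_,lab,st,ce=cv2.connectedComponentsWithStats(m);i=1+st[1:,4].argmax();print(st[i],ce[i],pix2w(d,*ce[i],.009).round(4))
cn=max(cv2.findContours((lab==i).astype(np.uint8),0,2)[0],key=len);print(cv2.fitEllipse(cn))
w=W[195:240,350:405].reshape(-1,3)
for lo,hi in [(.004,.014),(.03,.044),(.045,.07)]:
    q=w[(w[:,2]>lo)&(w[:,2]<hi)];print(lo,len(q),np.median(q,0).round(4),[np.round(x,1) for x in cv2.minAreaRect((q[:,:2]*1000).astype(np.float32))])
# top of knob and sq block/stud
for n,(u,v,r,lo,hi) in dict(lk=(316,216,16,.036,.05),sqb=(98,168,18,.042,.05),stud=(98,168,18,.052,.07)).items():
    w=W[v-r:v+r,u-r:u+r].reshape(-1,3);q=w[(w[:,2]>lo)&(w[:,2]<hi)];print(n,len(q),q.mean(0).round(4),[np.round(x,1) for x in cv2.minAreaRect((q[:,:2]*1000).astype(np.float32))])
q=X[(np.hypot(X[:,0]-.58,X[:,1]-.374)<.15)&(X[:,2]>.06)];print("tall near foot",len(q),q[:3])
```

```text
board z 0.010089639727947186
st 169 [1.000e-01 1.561e+02] [72.3 72.3] 19.0 circ [  0.  156.3] 37.1 floor 0.0136 [0.6155 0.1179]
lt 207 [-1.  51.9] [92.1 91.7] 81.7 circ [ 0.1 52.1] 47.1 floor 0.0135 [0.6273 0.0144]
ob 299 [  0.4 -51.7] [ 54.6 141.5] 90.0 circ [  0.8 -50.2] 74.7 floor 0.0137 [ 0.6415 -0.0882]
sb 278 [   0.  -155.8] [85.  85.5] 89.7 circ [ 1.000e-01 -1.554e+02] 58.0 floor 0.0138 [ 0.654  -0.1916]
[366 205  23  22 337] [375.88130564 216.02967359] [ 0.4544 -0.292   0.009 ]
((376.2628479003906, 215.98031616210938), (19.94525146484375, 21.62734031677246), 131.05563354492188)
0.004 344 [ 0.4516 -0.2892  0.0086] [array([ 453.5, -313.5]), array([ 97.7, 106.7]), np.float64(85.7)]
0.03 99 [ 0.4535 -0.292   0.0369] [array([ 454.7, -295.3]), array([26.3, 27. ]), np.float64(56.1)]
0.045 21 [ 0.4545 -0.2932  0.0552] [array([ 454.8, -294.4]), array([8.6, 9.8]), np.float64(40.8)]
lk 254 [ 0.4544 -0.1401  0.0405] [array([ 455.1, -140.1]), array([39.9, 40.2]), np.float64(88.6)]
sqb 237 [0.5799 0.3734 0.0454] [array([580.4, 374.3]), array([39.2, 37.5]), np.float64(65.6)]
stud 12 [0.5803 0.3743 0.0566] [array([580.2, 375.1]), array([5.6, 8.2]), np.float64(0.3)]
tall near foot 1 [[0.57925175 0.3747761  0.06054324]]
```

The measurements agree with the given sizes. Starting with the leveller, the nearest item.

```bash
cat >> h.py <<'E'
t0=np.array([.6347,-.037]);TA=7.1;a_=np.radians(TA)
EX=np.array([np.cos(a_),np.sin(a_)]);EY=np.array([-np.sin(a_),np.cos(a_)])
SITE={k:t0+EY*o for k,o in dict(small_tin=.156,large_tin=.052,oblong_box=-.052,square_box=-.156).items()}
def Rot(a):
    a=np.radians(a);y=np.array([np.cos(a),np.sin(a),0]);z=np.array([0,0,-1.]);return np.stack([np.cross(y,z),y,z],1)
def best(p,a,p2=None,da=0):
    # choose half turn with smaller |j6| over pick and place
    o=[]
    for k in (0,180):
        j=ik(p,Rot(a+k)); 
        j2=ik(p2,Rot(a+k+da)) if p2 is not None else j
        if j is not None and j2 is not None: o.append((max(abs(j[5]),abs(j2[5])),a+k))
    return min(o)[1]
def pickplace(xy,a,tz,site,da,hi=.16,drop=.0155,go=True):
    """tz: TCP height above object base; da: yaw change to placing"""
    s=SITE[site];a=best([*xy,tz],a,[*s,.014+tz],da);R1=Rot(a);R2=Rot(a+da)
    print("yaw",a,ik([*xy,tz],R1),ik([*s,tz+.014],R2),s)
    move_to([*xy,hi],R1); move_linear([*xy,tz],.12)
    grab(); print("opening mm",read_opening()*88,read_wrist_force())
    move_linear([*xy,hi],.15); print("lifted",read_opening()*88,read_wrist_force(),read_clock())
    move_to([*s,hi],R2); return a+da
def put(site,tz,extra=.0012,hi=.16):
    s=SITE[site]
    move_linear([*s,tz+.014+.025],.15); move_linear([*s,tz+.014+extra],.05)
    print("before release",read_eef_pos(),read_wrist_force(),read_opening()*88)
    release(); wait(.2); move_linear([*s,hi],.15); print(read_clock())
def shot(n,cam="top",crop=None):
    d=get_image(cam);c=d["color"][:,:,::-1]
    if crop: c=c[crop[0]:crop[1],crop[2]:crop[3]]
    f=min(780/c.shape[1],580/c.shape[0]);cv2.imwrite(f"pics/{n}.png",cv2.resize(c,None,fx=f,fy=f,interpolation=cv2.INTER_CUBIC));return d
E
python3 - <<'E'
from h import *
pickplace([.4545,-.2938],113,.018,"large_tin",-16)
shot("lev_held","scene"); shot("lev_w","wrist")
E
```

```text
yaw 293 [-3.64815621e+01 -4.53008210e-01  9.72632819e+01 -2.54444375e-14
  8.31897263e+01  3.05184379e+01] [-1.76999872e+00  1.21269066e+01  8.23439475e+01 -2.54444375e-14
  8.55291459e+01  8.12300013e+01] [0.62827272 0.01460126]
opening mm 27.41290728224052 [ 0.48903842 -0.67600128 -0.08294557]
lifted 27.557880175733754 [-0.89495203  0.56111863 -0.47846005] 5.225
```

View pics/lev_held.png

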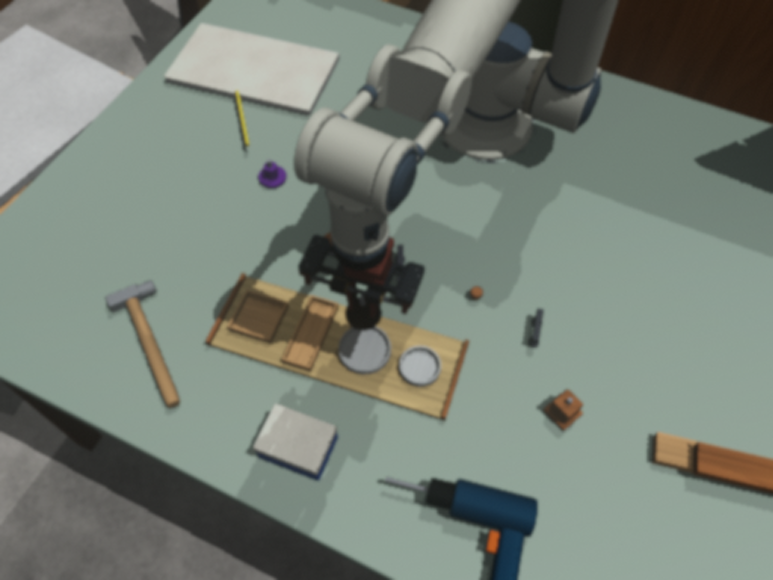

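View pics/lev_w.png

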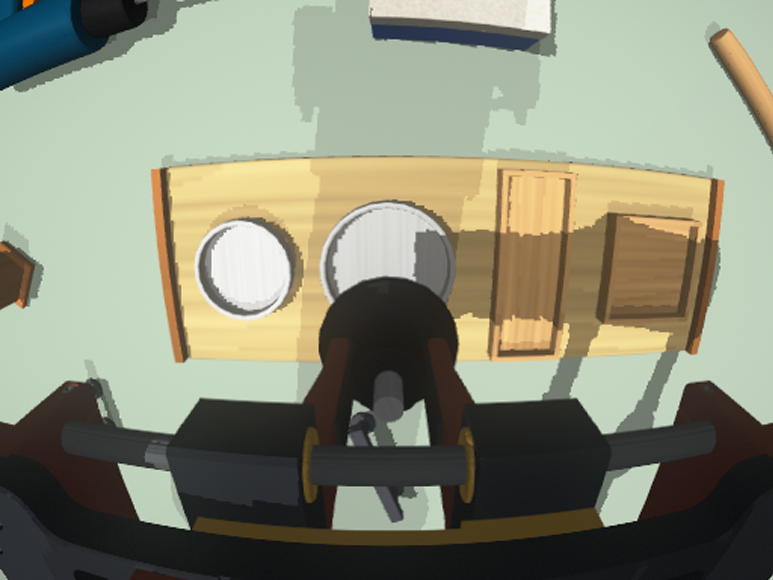

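The leveller is held upright at the hub, with the disc at wrist pixels (388,320) level and above the large tin. I'll place it, then pick up the knob.

Run:
```python
from h import *
put("large_tin",.018)
pickplace([.4548,-.1402],90,.017,"small_tin",7.1)
shot("k_w","wrist")
```

```text
before release [0.62812044 0.01461528 0.03291241] [ 0.52725519  0.07518384 -0.33306564] 27.670883189634207
10.3417
yaw 270 [-2.12295636e+01 -1.08310880e+01  1.07048698e+02 -2.54444375e-14
  8.37823904e+01  6.87704364e+01] [ 7.72601101e+00  1.18888412e+01  8.27199717e+01 -2.54444375e-14
  8.53911871e+01  9.06260110e+01] [0.61541817 0.11780378]
opening mm 43.02346783967868 [-0.27727511 -0.1113011   0.25844119]
lifted 43.07592407384497 [-0.22089594  0.43028246 -0.82940618] 14.475
```

View pics/k_w.png

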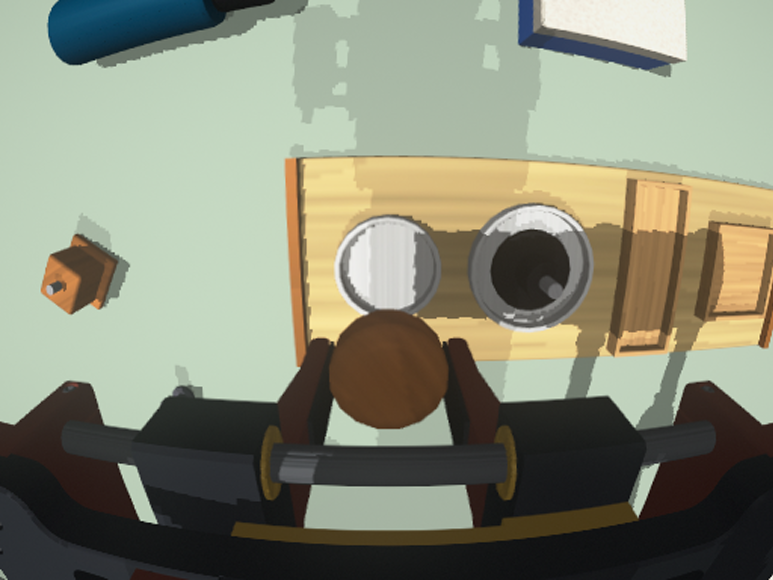

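The leveller stands flat in the large tin (530,265), and the knob is held squarely (388,370). I'll place it, then pick up the long handle.

Run:
```python
from h import *
put("small_tin",.017)
pickplace([.452,.002],115,.017,"oblong_box",TA-25)
shot("h_w","wrist")
```

```text
before release [0.61519402 0.11783281 0.03170048] [0.74449502 0.83501023 0.02018647] 43.0813264390945
19.2
yaw 295 [-4.06037247e+00 -1.48742243e+01  1.10477707e+02 -2.54444375e-14
  8.43965177e+01  6.09396275e+01] [-1.08794807e+01  1.49689792e+01  7.91548497e+01 -2.54444375e-14
  8.58761712e+01  7.20205193e+01] [ 0.64112728 -0.08860126]
opening mm 11.394446329397201 [-0.56766213  0.22568906 -0.66724247]
lifted 11.413252258356067 [ 0.46519477  0.2465353  -0.75875916] 23.6083
```

View pics/h_w.png

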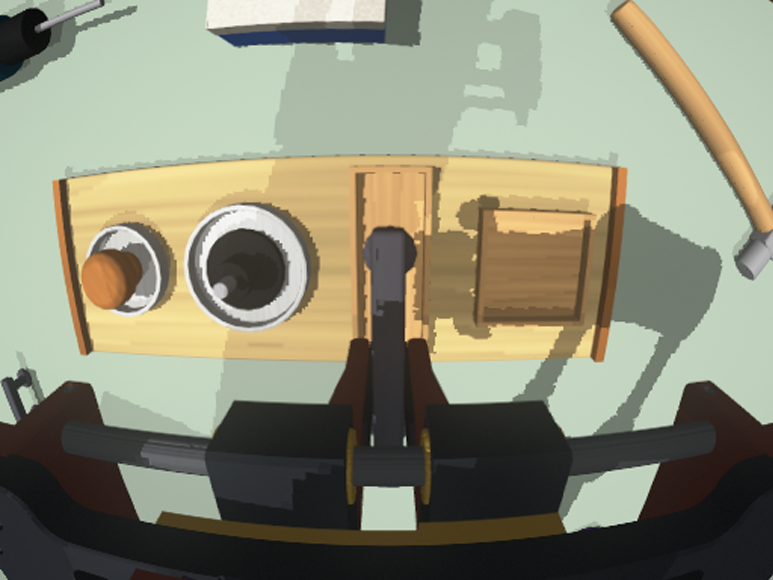

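The knob stands in the small tin (115,278). The handle is held in line with the oblong box, so I'll place it and pick up the square foot.

Run:
```python
from h import *
put("oblong_box",.017)
a=65.5
# jaw 65.5 or 155.5: choose by j6
for b in (65.5,155.5): print(b,[ (ik([.5802,.374,.022],Rot(b+k)),) for k in (0,180)])
```

```text
before release [ 0.64098337 -0.08851231  0.03184549] [ 0.97859846 -0.12382269 -0.21861153] 11.659758964017827
28.4083
65.5 [(array([ 2.99828395e+01,  2.17668042e+01,  7.18449018e+01, -2.54444375e-14,
        8.63882940e+01, -3.55171605e+01]),), (array([ 2.99828395e+01,  2.17668042e+01,  7.18449018e+01, -2.54444375e-14,
        8.63882940e+01,  1.44482840e+02]),)]
155.5 [(array([ 2.99828395e+01,  2.17668042e+01,  7.18449018e+01, -2.54444375e-14,
        8.63882940e+01, -1.25517160e+02]),), (array([ 2.99828395e+01,  2.17668042e+01,  7.18449018e+01, -2.54444375e-14,
        8.63882940e+01,  5.44828395e+01]),)]
```

Run:
```python
from h import *
pickplace([.5802,.374],65.5,.022,"square_box",90+TA-65.5)
shot("s_w","wrist")
```

```text
yaw 65.5 [ 2.99828395e+01  2.17668042e+01  7.18449018e+01 -2.54444375e-14
  8.63882940e+01 -3.55171605e+01] [-1.92052313e+01  1.99516150e+01  7.26439844e+01 -2.54444375e-14
  8.74044006e+01 -1.16305231e+02] [ 0.65398183 -0.19180378]
opening mm 37.57787264318954 [ 0.12086512 -0.17324193 -0.67597746]
lifted 37.949319142600444 [-0.18333301  0.21516887 -1.4744967 ] 33.3083
```

View pics/s_w.png

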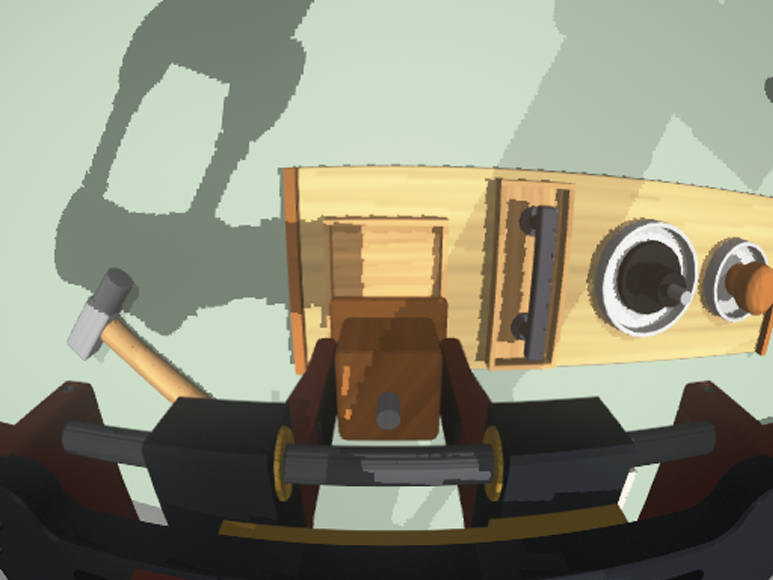

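The handle is standing in the oblong box (535,275) and the foot is held squarely (388,370). I'll place it, retreat and check.

Run:
```python
from h import *
put("square_box",.022,hi=.2)
move_j([-71.316, 5.22, 70.514, 0, 104.267, -3.249])
d=shot("end","top",(85,275,60,430)); W=cloud(d);X=W.reshape(-1,3)
L=(X[:,:2]-t0)@np.stack([EX,EY],1)
for n,o,lo,hi in [("knob",.156,.05,.07),("lev hub",.052,.046,.06),("stud",.052,.062,.09),("handle",-.052,.040,.07),("foot",-.156,.055,.064),("stud",-.156,.066,.09)]:
    k=(abs(L[:,0])<.075)&(abs(L[:,1]-o)<.04)&(X[:,2]>lo)&(X[:,2]<hi);r=cv2.minAreaRect(((L[k]-[0,o])*1000).astype(np.float32))
    print(n,k.sum(),"z",np.median(X[k,2]).round(4),"offset",np.round(r[0],1),np.round(r[1],1))
q=X[(np.hypot(X[:,0]-.4524,X[:,1]-.279)<.06)&(X[:,2]>.012)];print("short",[np.round(x,1) for x in cv2.minAreaRect((q[:,:2]*1000).astype(np.float32))])
q=X[(np.hypot(X[:,0]-.43,X[:,1]-.151)<.04)&(X[:,2]>.012)];print("sk",[np.round(x,1) for x in cv2.minAreaRect((q[:,:2]*1000).astype(np.float32))])
print(read_clock(),read_wrist_force())
```

```text
before release [ 0.6537618  -0.19172452  0.03669904] [ 0.93294783  0.10231702 -1.2397593 ] 37.70587177080771
39.1833
knob 248 z 0.0545 offset [-0.4 -0.1] [41.7 40.6]
lev hub 93 z 0.0514 offset [-1.2  1.5] [25.9 26.8]
stud 16 z 0.0698 offset [-0.6  1.6] [7.  9.6]
handle 239 z 0.0471 offset [-1.6  1.2] [ 12.8 107.3]
foot 236 z 0.0595 offset [-0.8  1.5] [38.7 38.9]
stud 12 z 0.0712 offset [-1.2  1.9] [6.9 6.2]
short [array([452.2, 279.4]), array([67.4, 13.2]), np.float64(11.5)]
sk [array([429.7, 151.3]), array([23.1, 23.1]), np.float64(43.2)]
41.2667 [-0.4397321   0.34698912  0.71770421]
```

View pics/end.png

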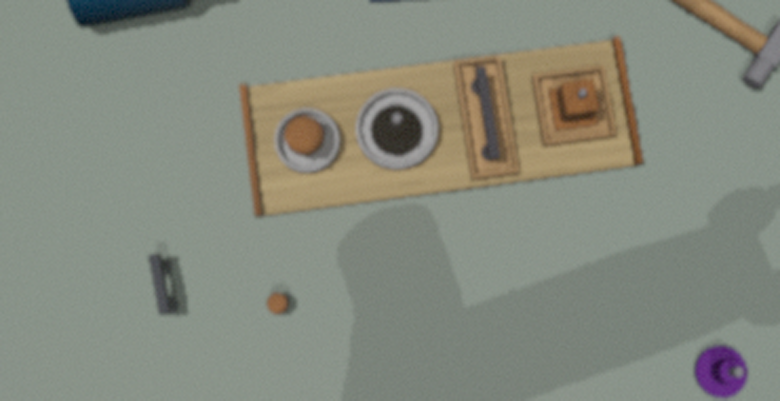

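All four fittings are in their containers (knob at (305,133), leveller (396,130), handle (487,115), foot (578,100)). Their heights match standing on the floor: 55, 51, 47 and 60 mm. The short handle and small knob haven't moved.

```bash
python3 -c "
from plant import *
print(hand_in(),read_clock())"
```

```text
the job is handed in; nothing more can be done
the job is handed in; nothing more can be done
```

I packed the four fittings and handed the job in. The clock read 41 s at the last check, against the 96 s limit.

- **Placed:** The black leveller is in the large tin, the large knob in the small tin, the long handle in the oblong box and the square foot in the square box.
- **Final depth check:** Each fitting sits about 2 mm or less from its container's centre. Their top heights match standing upright on the floor, which is 14 mm above the bench.
- **Left alone:** The short handle and small knob measured within 1 mm of where they started.
- **Arm:** It is back at its start pose, touching nothing.
- **Disagreements:** No check on the fittings or the tray failed. In the first pictures, one bench-height sample from the scene camera read 14 mm instead of about 0. I did not look into it, and took all measurements from the top camera.

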